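# Grip a bottle neck in the bead-saw V jig and lock the jaw

## Task

The amber bottle neck lies loose in the cork-lined V of the sawing jig. Lift the cam lever to free the sliding jaw, slide the jaw along its rail until it has pushed the neck home against the end stop and bears on it with about 10 N (a kilo's worth of push, no more than glass likes), and throw the lever fully down so that the jaw stays locked with the neck gripped at about that pressure. Leave the neck lying in the V and the crucible, the reamer and the tweezers rest where they are.

Things in the scene. Friction and masses are not known exactly. Their poses are not given: they have to be found in the camera images.
- jig: Sawing jig, screwed to the bench: plywood board 170 (x) x 400 (y) x 18 mm. Origin: centre of its underside, on the bench; z up. Along its -x edge, nearest the robot, a steel rail runs parallel to its y, top at z = 38 mm. Parallel to it runs the cork-lined V, lips at z = 40 mm; the neck lies there with its axis at x = 30, z = 46 mm. Nothing on it is above 80 mm but the raised lever.
- rail_end (a point): Centre of the top of the rail at the jig's +y end. Near here a grey end stop with a cork face, lined up with the V, is bolted on the rail. Its place along the rail changes from case to case and is not reported: its face stands 65 to 105 mm from this point towards the jig's -y. Feel for it.
- neck: Amber glass bottle neck, a loose tube 90 mm long, 28 mm in diameter at both ends, about 60 g, lying in the V along the jig's y. Origin: on its axis, at mid length; its y axis points to its lip, at the jig's +y side. It slides in the V against less than 1.5 N; a steady push above that means that it stands against the end stop.
- pad: The jaw's cork face, a 26 x 26 mm square standing on its corner in the V, 12 mm thick. Origin: centre of its face; axes as the jig's, y towards the neck. It meets the neck when its origin is 45 mm short of the neck's. It is sprung: it gives 1 mm per 8 N, 4 mm at most. 4 to 20 N on the neck is a proper grip; above 40 N the glass cracks.
- jaw (a joint): Travel of the sliding jaw along the rail in m, 0 to 0.185, growing towards the jig's +y, where neck and end stop are. Jaw, pad and lever travel together. Lever up: it slides against about 1.5 N, so a pressed pad pushes it back when it is let go, down to about 1.5 N. Lever down: it is held against about 60 N.
- lever (a joint): Angle of the cam lever in rad: 0 fully down (level, pointing to the jig's -x, locked; so at the start), 1.5 upper stop, nearly upright. It is stiff and stays where it is left. Above 0.95 the jaw is free; below, the brake bites harder the lower the lever. It takes 3 to 6 N at the handle to lift and up to 10 N to throw down, most at the bottom.
- lever_grip (a point): Centre of the flat-sided black handle on the end of the cam lever, 44 mm long along the lever, 14 mm thick along the jig's y (pinch it there), 18 mm deep. It is 88 mm from the hinge; x of its frame points back to the hinge. Held tight it does not turn well between the pads: tilt the hand along with the lever.
- lever_hinge (a point): Middle of the lever's hinge on the jaw, 60 mm above the bench. The hinge axis is parallel to the jig's y; the lever swings in the upright plane through this point and the jig's x and z.
- crucible: White ceramic crucible, 60 mm wide, 45 mm high, standing on the bench: leave alone. Origin: centre of its underside.
- reamer: Bead reamer with a brass handle, 120 mm long, 14 mm thick, lying on the bench along its own x: leave alone. Origin: on the bench below its handle.
- tweezers_rest: Steel tweezers rest with two cork-lined ends, 80 x 50 x 33 mm, on the bench: leave alone. Origin: centre of its underside.
Things that resemble listed ones, but are neither listed nor needed, are in the scene too. Of the things like the neck, leave any that is green or turquoise; of the rest the smaller one is meant.

How it is judged:
On the way, in this order (a step that is already met when the one before it is completed fails the run):
1. the lever is lifted and the jaw is free (value of joint lever above 0.9 rad), for 0.1 s.
2. the jaw bears on the neck, which stands against the end stop (contact force between pad and neck above 3 N), for 0.2 s.
At the end, for the whole second after the job is handed in: The lever is fully down (below 0.1 rad), the jaw's pad presses on the neck with 4 to 20 N, and the neck is at rest in the V: its axis within 4 mm of its place across and in height and within 0.06 rad of the V's direction (value of joint lever below 0.1 rad and contact force between pad and neck between 4 and 20 N and x of neck in the frame of jig between 0.026 and 0.034 m and z of neck in the frame of jig between 0.042 and 0.05 m and angle between the y axis of neck and the y axis of jig, either way round below 0.06 rad and linear speed of neck below 0.01 m/s); the robot touches nothing.
It fails at once if the glass is cracked: the pad presses the neck with more than 40 N (contact force between pad and neck above 40 N).
It fails at once if the crucible, the reamer or the tweezers rest is disturbed (moved 15 mm) (distance of any of crucible, reamer, tweezers_rest from where it was at the start of the episode above 0.015 m).
It also fails if it takes over 58 s, if anything falls off the work surface, if the arm or the gripper's body presses on something with over 40 N, if the wrist force passes 120 N, or if a joint passes its speed limit or range.

## Robot

A 6-joint arm with a two-finger parallel gripper is mounted at the origin on the work surface. World frame = base frame: x ahead of the robot, y to its left, z up, the work surface at z = 0. Lengths are in m, angles in rad, forces in N, time in s.
With the tool pointing down it reaches from about 0.325 to 0.85 m from the base axis. Payload 4.4 kg.
Tool frame: the origin (TCP) lies midway between the tips of the shut fingers; the grasp point (between the pads) lies r.grip_depth behind it (r.grip_depth is the distance from the TCP to the grasp point, in m); z points along the fingers, x is the direction in which the jaws open and shut, and the axes are right-handed (so a half turn about z gives the same grasp; the last joint's range is limited). The gripper opens to 94 mm and grips with 3 to 60 N. Pads are 16 mm wide; open, the fingers measure 119 mm over their backs; the gripper's body (75 mm by 177 mm) begins 78 mm behind the grasp point.
Start: joints at [1.149, 0.207, 1.542, -0, 1.393, -0.15], TCP at [0.154, 0.554, 0.205] pointing down, gripper open.
Joint ranges: [-2.73, 2.73], [-0.86, 2.22], [0.23, 2.46], [-1.11, 4.25], [0.08, 2.63], [-2.82, 2.82]. Speed limits (rad/s): [2.79, 2.79, 3.14, 3.14, 3.14, 3.14].

## Interface

Orientations are given as a rotation vector (axis times angle).
In Python, from plant import r gives the robot as it stands.
- The arm moves only by the shell command python3 -m inch 'ROWS' [FORCE]. ROWS is JSON, a list of rows, each an object with "offset": the shift along the world's x, y, z in mm, a list of three; "spin": the turn about the world's z in rad; "claw": the opening, from 0 (shut) to 1 (fully open). A call has 1 to 20 rows; each row shifts and turns the commanded pose from where the row before left it; what a row does not reach is not made up. A row lasts 1/8 s, in which the tool goes at most 62.5 mm and 10.7 degrees, less where a joint would pass 70% of its speed; a pose out of reach is approached as far as the arm can. A call with a gripper value outside its range is refused whole. The fingers move at their own pace and stop on an object; FORCE is the grip in N (left out, the last holds). Time passes only in rows, so rows that do not move let the fingers close. It gives the time, the measured TCP pose, the force and the opening at its end, in the units of the state.
- r.read_state(): the state, without advancing time (a new reading comes with each control period).
- r.capture(name): name is "scene" or "top"; returns (picture, depth): 384x512x3 uint8, red, green, blue; 384x512 float32, m along the optical axis (not along the pixel's ray), 0 where there is no reading.
- r.camera_model(name): a dict with "camera_matrix" (3x3 intrinsics, pixels), "pose" (4x4, takes a point from camera to world coordinates). Camera axes: x right, y down, z forward; pixel columns grow to the right and rows downward; lengths in m; the calibration is good to about 2 mm. A picture is of the moment at which its call begins. camera_model takes no time and is no camera call.
- r.sign_off(): hands the job in, once; it reports no verdict.
Trained networks look in the newest picture that a camera, given by its name, has taken for a name from the list of things; names that differ only in an ending like _2 or _b are one class to them, and where a whole thing is asked for, a point or a joint stands for the part that bears it (a point fixed in the world has none). Each returns a list of dicts, best first, with "conf" (0 to 1); they miss things now and then, are a little off and sometimes report something else, mostly with a low value. They report only what shows in the picture. A call takes as long as a camera call. They do not tell look-alikes from the thing itself.
- r.regions_of(camera, query): "region" (384x512 bool, what is visible of it) and "uv" ([column, row] in pixels, amid what is visible of it).
- r.spot_point(camera, query): "uv" ([column, row] in pixels: a listed point, or the origin of a listed thing).
The state is a dict: "t": time; "joint_positions": joint angles; "qd": joint speeds; "joint_torque": joint torques, N m; "tcp_pos": TCP position; "tool_rot": TCP orientation; "wrist_force": force on the tool from outside, world axes, zero at the start; "wrist_torque": the same for the moment, N m; "grip_width": finger opening in m.
Only numpy, scipy, OpenCV 4.12 (cv2) and the standard library are available. Lean on these libraries where they do the work, as an engineer would, in place of code of your own. Each camera call takes 0.05 s, during which the arm holds its last target.

## Working session

There is one attempt and no reset: what is moved stays moved. The work goes in short steps, Python scripts to look and compute and a shell command to move; the robot and the scene stay as the last step left them, time stands still between calls to the robot, and variables do not carry over. Pictures are saved under pics/ and viewed, and the job is handed in when it is done.

```bash
ls; mkdir -p pics
cat > h.py <<'E'
import numpy as np, cv2
from plant import r
def cap(n,f):
    p,d=r.capture(n); cv2.imwrite(f,cv2.cvtColor(p,cv2.COLOR_RGB2BGR)); return p,d
def pw(n,uv,z=None,d=None):
    m=r.camera_model(n);K=np.array(m["camera_matrix"]);T=np.array(m["pose"])
    ray=np.linalg.inv(K)@np.array([uv[0],uv[1],1.])
    if z is not None:
        w=T[:3,:3]@ray; s=(z-T[2,3])/w[2]; return T[:3,3]+s*w
    dd=d[int(round(uv[1])),int(round(uv[0]))]; return T[:3,:3]@(ray*dd)+T[:3,3]
E
python3 - <<'E'
from h import *
s=r.read_state();print(s['t'],s['tcp_pos'],s['tool_rot'],s['wrist_force'],s['grip_width'],r.grip_depth)
for c in("scene","top"):
    p,d=cap(c,f"pics/{c}0.png"); np.save(f"{c}d.npy",d)
    print(c,np.round(r.camera_model(c)["pose"],3).tolist())
    for q in("lever_grip","lever_hinge","rail_end","neck","pad","jig"):
        for o in r.spot_point(c,q)[:3]: print(c,q,round(o["conf"],2),np.round(o["uv"],1),np.round(pw(c,o["uv"],d=d),3))
E
```

```text
pics
0.0 [0.15350497 0.55329272 0.2043051 ] [ 2.50009108  1.90057352 -0.00309329] [0.06102569 0.38583365 0.50254048] 0.09412884874948757 0.0188
scene [[0.744, 0.521, -0.419, 1.087], [0.669, -0.578, 0.468, -0.634], [0.002, -0.628, -0.778, 1.057], [0.0, 0.0, 0.0, 1.0]]
scene lever_grip 0.68 [247.6 211.8] [ 0.585 -0.105  0.071]
scene lever_hinge 0.59 [273.3 223.7] [ 0.672 -0.082  0.064]
scene rail_end 0.74 [272.5 223.7] [ 0.67  -0.083  0.063]
scene rail_end 0.63 [319.  168.5] [ 0.608  0.263 -0.006]
scene rail_end 0.38 [201.5 314.8] [ 0.698 -0.419  0.006]
scene neck 0.74 [225.  186.2] [ 0.437 -0.059  0.038]
scene neck 0.67 [322.  211.4] [0.753 0.065 0.055]
scene neck 0.67 [348.1 157.3] [0.673 0.345 0.035]
scene pad 0.6 [306.1 233.6] [ 0.766 -0.036  0.053]
scene pad 0.42 [273.9 227.1] [ 0.685 -0.095  0.072]
scene pad 0.39 [143.1 255. ] [ 0.428 -0.41   0.013]
scene jig 0.93 [301.  218.8] [0.708 0.019 0.019]
top [[0.001, -0.988, 0.153, 0.399], [-1.0, -0.0, 0.007, -0.058], [-0.007, -0.153, -0.988, 1.125], [0.0, 0.0, 0.0, 1.0]]
top lever_grip 0.73 [276.3 176.8] [ 0.592 -0.098  0.068]
top lever_grip 0.26 [271.2 150.4] [ 0.664 -0.085  0.065]
top lever_hinge 0.55 [273.2 147.4] [ 0.671 -0.09   0.068]
top rail_end 0.72 [154.  168.1] [0.629 0.243 0.002]
top neck 0.79 [257.7 238.8] [ 0.431 -0.049  0.036]
top neck 0.59 [214.4 123.1] [0.742 0.069 0.058]
top neck 0.55 [105.7 152.9] [0.664 0.368 0.036]
top jig 0.79 [225.6 134.8] [0.72  0.041 0.021]
top jig 0.23 [273.6 146.3] [ 0.673 -0.091  0.072]
```

View pics/scene0.png

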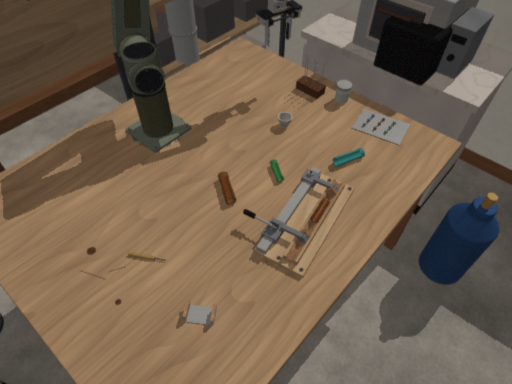

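View pics/top0.png

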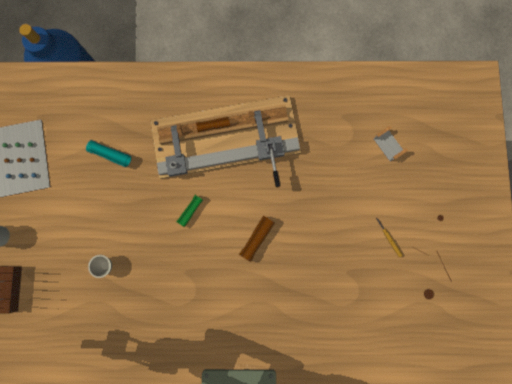

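The amber neck lies in the V at top (212,124). The larger amber tube at (257,238) is on the bench, so it's the decoy, and the green and turquoise tubes get left alone. The lever points down from about (271,150), with its handle at (276,177). Next I'll measure the jig's yaw and take a closer look.

Run:
```python
from h import *
p=cv2.imread("pics/top0.png"); d=np.load("topd.npy")
cv2.imwrite("pics/topz.png",cv2.resize(p[85:200,140:310],None,fx=4.5,fy=4.5,interpolation=cv2.INTER_CUBIC))
m=r.camera_model("top");K=np.array(m["camera_matrix"]);T=np.array(m["pose"])
v,u=np.mgrid[85:200,140:310]; dd=d[85:200,140:310]
P=np.linalg.inv(K)@np.stack([u.ravel(),v.ravel(),np.ones(u.size)])*dd.ravel(); W=(T[:3,:3]@P).T+T[:3,3]
b=W[(W[:,2]>.010)&(W[:,2]<.11)&(dd.ravel()>0)]
c=b[(b[:,2]<.03)]
(cx,cy),sz,a=cv2.minAreaRect(c[:,:2].astype(np.float32)); print("board",cx,cy,sz,a)
rl=b[(b[:,2]>.033)&(b[:,2]<.043)]
h=W[(W[:,2]>.05)&(W[:,0]<.63)&(W[:,0]>.52)&(W[:,1]<-0.05)]
print("handle",len(h),h.min(0),h.max(0),h.mean(0))
np.save("W.npy",W)
```

```text
board 0.6782253384590149 0.035846829414367676 (0.24992404878139496, 0.40043482184410095) 10.399604797363281
handle 115 [ 0.56541851 -0.10755238  0.05690833] [ 0.62964198 -0.08900015  0.07370847] [ 0.59288861 -0.09701097  0.06773278]
```

View pics/topz.png

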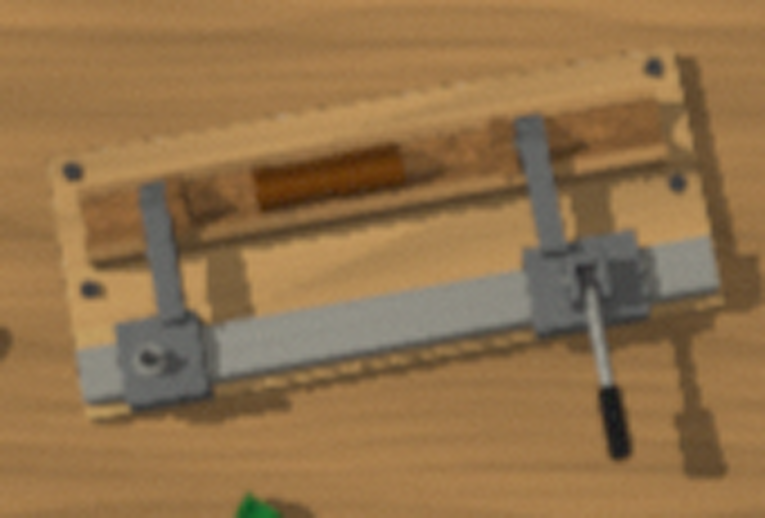

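The crop shows the jaw at crop (585,285) with its lever pointing toward the robot, and the stop block at (160,360). The neck runs from (255,190) to (405,165) between the two cork pads. I'll fit the rail for the yaw and refine the handle centre.

Run:
```python
from h import *
W=np.load("W.npy"); img=cv2.imread("pics/top0.png")[85:200,140:310].reshape(-1,3).astype(int)
# rail: height ~38, greyish
g=(np.abs(W[:,2]-.038)<.004)&(np.ptp(img,axis=1)<25)&(img.mean(1)>90)
P=W[g][:,:2].astype(np.float32); print(len(P))
vx,vy,x0,y0=cv2.fitLine(P,cv2.DIST_HUBER,0,.01,.01).ravel(); 
if vy<0: vx,vy=-vx,-vy
a=np.arctan2(-vx,vy); print("rail yaw",a,x0,y0)
# neck orientation
n=(np.abs(W[:,2]-.055)<.008)&(img[:,2]-img[:,0]>50)&(img[:,2]<150)
N=W[n]; l=cv2.fitLine(N[:,:2].astype(np.float32),cv2.DIST_HUBER,0,.01,.01).ravel();print("neck",len(N),N.mean(0),l, cv2.minAreaRect(N[:,:2].astype(np.float32)))
k=(img.max(1)<50)&(W[:,0]<.63)&(W[:,2]>.045); H=W[k]; 
R=np.array([[np.cos(a),np.sin(a)],[-np.sin(a),np.cos(a)]])
q=H[:,:2]@R.T; print("handle",len(H),q.min(0),q.max(0),np.median(H,0),(q.min(0)+q.max(0))/2@R, H[:,2].max())
o=r.spot_point("scene","lever_grip")[0]; print(pw("scene",o["uv"],z=.06)); o=r.spot_point("top","lever_grip")[0]; print(pw("top",o["uv"],z=.06))
s=r.read_state();from scipy.spatial.transform import Rotation as Ro
print(np.round(Ro.from_rotvec(s["tool_rot"]).as_matrix(),3),a)
```

```text
1027
rail yaw 0.18326063 0.65445685 0.037788462
neck 394 [0.73761247 0.06694135 0.05657133] [ 0.21069567 -0.9775517   0.74168736  0.05059402] ((0.7046139240264893, 0.011393651366233826), (0.32405635714530945, 0.1720733642578125), 67.41390991210938)
handle 51 [ 0.54203731 -0.20717219] [ 0.57997998 -0.19809212] [ 0.58843253 -0.09677185  0.07037548] [ 0.58854139 -0.09700273] 0.07370846581789081
[ 0.57937314 -0.0990636   0.06      ]
[ 0.59352205 -0.09798558  0.06      ]
[[ 0.267  0.964  0.   ]
 [ 0.964 -0.267  0.   ]
 [ 0.     0.    -1.   ]] 0.18326063
```

```bash
python3 -m inch '[{"offset":[27,-41,-5],"spin":0.028,"claw":1},{"offset":[27,-41,-5],"spin":0.028,"claw":1},{"offset":[27,-41,-5],"spin":0.028,"claw":1},{"offset":[27,-41,-5],"spin":0.028,"claw":1},{"offset":[27,-41,-5],"spin":0.028,"claw":1},{"offset":[27,-41,-5],"spin":0.028,"claw":0.6},{"offset":[27,-41,-5],"spin":0.028,"claw":0.6},{"offset":[27,-41,-5],"spin":0.028,"claw":0.6},{"offset":[27,-41,-5],"spin":0.028,"claw":0.6},{"offset":[27,-41,-5],"spin":0.028,"claw":0.6},{"offset":[27,-41,-5],"spin":0.028,"claw":0.6},{"offset":[27,-41,-5],"spin":0.028,"claw":0.6},{"offset":[27,-41,-5],"spin":0.028,"claw":0.6},{"offset":[27,-41,-5],"spin":0.028,"claw":0.6},{"offset":[27,-41,-5],"spin":0.028,"claw":0.6},{"offset":[27,-37,-5],"spin":0.028,"claw":0.5},{"offset":[0,0,0],"spin":0,"claw":0.5}]'
python3 - <<'E'
from h import *
from scipy.spatial.transform import Rotation as Ro
s=r.read_state();M=Ro.from_rotvec(s["tool_rot"]).as_matrix();print(s['t'],s['tcp_pos'],np.arctan2(M[1,0],M[0,0]),s['wrist_force'],s['joint_positions'])
E
```

```text
t: 2.92
tcp_pos: [0.587, -0.1007, 0.1249]
tool_rot: [2.02, 2.405, -0.0]
wrist_force: [-0.4, 1.2, -0.9]
grip_width: 0.0473
2.925 [ 0.58700446 -0.10069173  0.12491673] 1.7444285933221888 [-0.42109099  1.17075271 -0.92155091] [-3.14920463e-01  3.24276517e-01  1.56821613e+00 -3.71802452e-04
  1.24871254e+00 -2.05923148e+00]
```

```bash
python3 -m inch '[{"offset":[1,2,-41],"spin":0.01,"claw":0.5},{"offset":[0,0,-41],"spin":0,"claw":0.4},{"offset":[0,0,0],"spin":0,"claw":0.3},{"offset":[0,0,0],"spin":0,"claw":0},{"offset":[0,0,0],"spin":0,"claw":0},{"offset":[0,0,0],"spin":0,"claw":0},{"offset":[0,0,0],"spin":0,"claw":0}]' 15
python3 - <<'E'
from h import *
cap("scene","pics/s1.png");im=cv2.imread("pics/s1.png");cv2.imwrite("pics/s1z.png",cv2.resize(im[100:290,180:380],None,fx=3,fy=3))
E
```

```text
t: 3.8
tcp_pos: [0.5886, -0.0987, 0.0458]
tool_rot: [2.0, 2.414, -0.002]
wrist_force: [0.8, -6.5, -3.7]
grip_width: 0.0139
```

View pics/s1z.png

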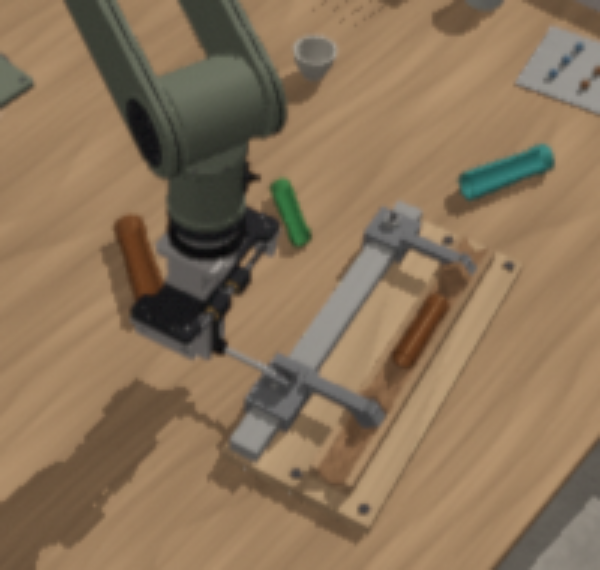

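The handle is gripped: the width reads 13.9 mm, which matches its 14 mm thickness. Now I'll lift along the arc.

```bash
python3 -m inch '[{"offset":[0,-1,7],"spin":0,"claw":0},{"offset":[1,0,6],"spin":0,"claw":0},{"offset":[1,0,6.5],"spin":0,"claw":0},{"offset":[2,0.5,6.5],"spin":0,"claw":0}]'
python3 - <<'E'
from h import *
cap("scene","pics/s2.png");im=cv2.imread("pics/s2.png");cv2.imwrite("pics/s2z.png",cv2.resize(im[100:290,180:380],None,fx=3,fy=3))
E
```

```text
t: 4.35
tcp_pos: [0.5914, -0.0981, 0.0706]
tool_rot: [2.002, 2.417, -0.002]
wrist_force: [0.6, -6.7, -7.2]
grip_width: 0.0142
```

View pics/s2z.png

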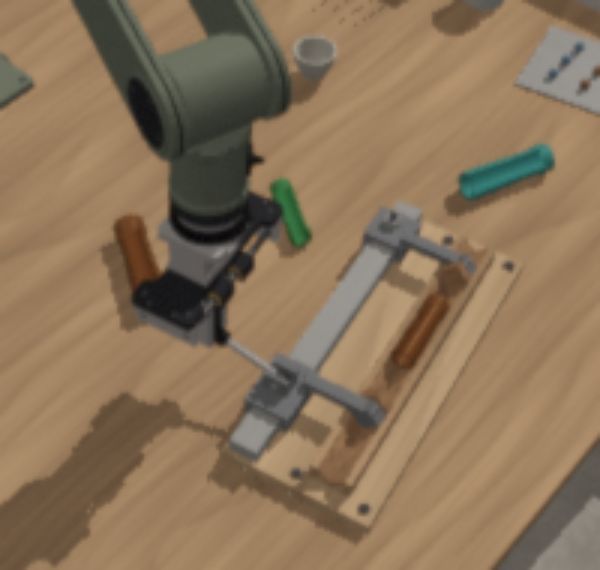

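```bash
python3 -m inch '[{"offset":[2,0,6.5],"spin":0,"claw":0},{"offset":[2.8,0,6],"spin":0,"claw":0},{"offset":[3,0,6],"spin":0,"claw":0},{"offset":[3.5,0.5,5.5],"spin":0,"claw":0},{"offset":[4,0.7,5.3],"spin":0,"claw":0},{"offset":[4.1,0.8,5],"spin":0,"claw":0}]'
python3 - <<'E'
from h import *
cap("scene","pics/s3.png");im=cv2.imread("pics/s3.png");cv2.imwrite("pics/s3z.png",cv2.resize(im[100:290,180:380],None,fx=3,fy=3))
E
```

```text
t: 5.15
tcp_pos: [0.6087, -0.0949, 0.1032]
tool_rot: [-2.002, -2.418, 0.005]
wrist_force: [-1.7, -6.1, -7.6]
grip_width: 0.0136
```

View pics/s3z.png

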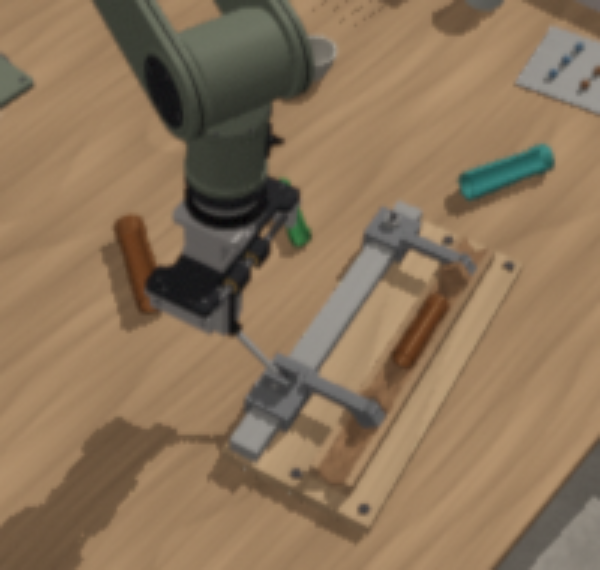

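```bash
python3 -m inch '[{"offset":[4.7,0.9,4.6],"spin":0,"claw":0},{"offset":[4.9,0.9,4.4],"spin":0,"claw":0},{"offset":[5.2,1,3.9],"spin":0,"claw":0},{"offset":[5.5,1,3.6],"spin":0,"claw":0},{"offset":[5.8,1,3],"spin":0,"claw":0},{"offset":[5.9,1.1,2.7],"spin":0,"claw":0},{"offset":[0,0,0],"spin":0,"claw":0}]'
python3 - <<'E'
from h import *
p,d=cap("scene","pics/s4.png");im=cv2.imread("pics/s4.png");cv2.imwrite("pics/s4z.png",cv2.resize(im[100:290,180:380],None,fx=3,fy=3))
p,d=cap("top","pics/t4.png")
for q in("lever_hinge","neck","pad","lever_grip"):
    for o in r.spot_point("top",q)[:2]: print(q,o["conf"],o["uv"],pw("top",o["uv"],d=d))
E
```

```text
t: 6.08
tcp_pos: [0.639, -0.0876, 0.1252]
tool_rot: [-1.999, -2.414, 0.006]
wrist_force: [-6.3, -3.2, -3.2]
grip_width: 0.0134
neck 0.75 [187.7, 212.4] [0.50182103 0.13976616 0.02914125]
neck 0.71 [213.3, 125.8] [0.73415883 0.07163974 0.05810322]
pad 0.55 [273.7, 158.4] [ 0.62149441 -0.08832602  0.15530389]
lever_grip 0.62 [274.2, 155.5] [ 0.62909638 -0.08962811  0.15364856]
```

View pics/s4z.png

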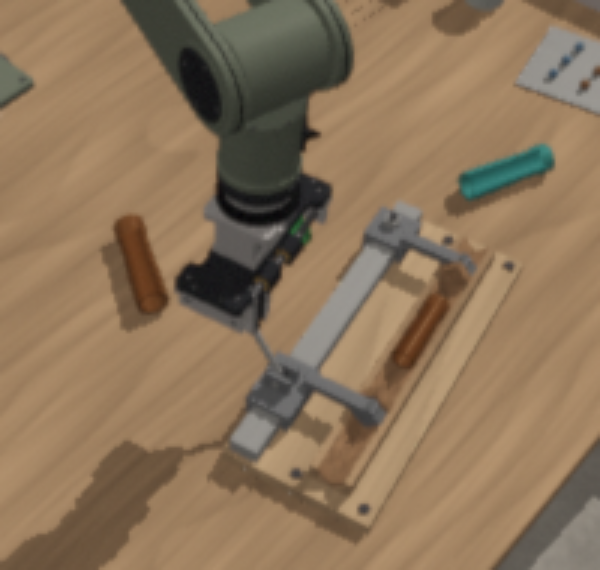

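The lever is up at about 1.15 rad by geometry and the jaw is free. Before pushing I'll estimate the gaps from the first top picture.

Run:
```python
from h import *
a=.1833; ex=np.array([np.cos(a),np.sin(a)]); ey=np.array([-np.sin(a),np.cos(a)])
W=np.load("W.npy"); img=cv2.imread("pics/top0.png")[85:200,140:310].reshape(-1,3)
# rail line centre
m=(W[:,2]>.012)&(W[:,2]<.024); 
q=W[:,:2]@np.stack([ex,ey],1)
print("board ranges",np.percentile(q[m],[.5,99.5],axis=0))
# rectify jig plan orthophoto from point cloud: 1px=0.5mm
x0,y0=q[m].min(0)
H=np.full((500,900,3),255,np.uint8); Z=np.full((500,900),np.nan)
# use V-plane (z=.05) homography rather than scatter
mm=r.camera_model("top");K=np.array(mm["camera_matrix"]);T=np.array(mm["pose"]);Ti=np.linalg.inv(T)
cx=0.5
jx=np.arange(.62,.80,.0005); jy=np.arange(-.32,.12,.0005)  # jig-axes coords
print(q.min(0),q.max(0))
J=np.arange(q[m][:,1].min()-.01,q[m][:,1].max()+.01,.0005); I=np.arange(q[m][:,0].min()-.01,q[m][:,0].max()+.01,.0005)
gi,gj=np.meshgrid(I,J,indexing='ij')
P=gi[...,None]*ex+gj[...,None]*ey; P3=np.concatenate([P,np.full(P.shape[:2]+(1,),.052)],2)@Ti[:3,:3].T+Ti[:3,3]
uv=P3@K.T; uv=(uv[...,:2]/uv[...,2:]).astype(np.float32)
o=cv2.remap(cv2.imread("pics/top0.png"),uv[...,0],uv[...,1],cv2.INTER_CUBIC)
o=o[::-1]
print("I0",I[0],I[-1],"J0",J[0],J[-1],o.shape)
o=cv2.resize(o,(800,int(o.shape[0]*800/o.shape[1])))
s=800/len(J)
for k in range(0,450,20):
    xx=int(k/.5*s)
    if xx<800: cv2.line(o,(xx,0),(xx,8 if k%100 else 20),(255,255,255),1)
cv2.imwrite("pics/ortho.png",o); print("px per mm",s*2)
```

```text
board ranges [[ 0.62743028 -0.28724156]
 [ 0.79694484  0.11002889]]
[ 0.38172574 -0.35320618] [0.91396195 0.17532956]
I0 0.5425180195677968 0.8085180195677675 J0 -0.29854322252922105 0.12145677747077932 (533, 841, 3)
px per mm 1.9024970273483948
```

View pics/ortho.png

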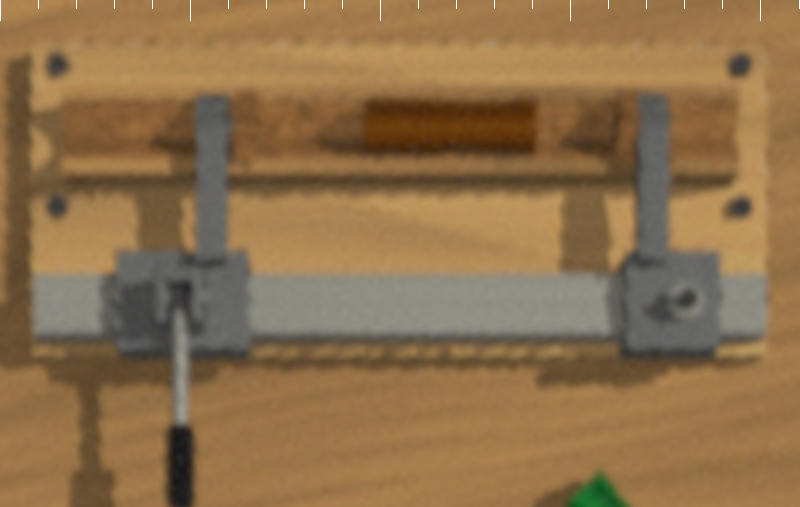

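The rectified view, at about 1.9 px/mm, shows:
- **Pad face:** near column 250
- **Neck:** columns 364 to 536
- **Stop face:** near column 615

That makes the total travel about 100 mm. I'll do the first 72 mm quickly, then feel for the stop.

```bash
python3 -m inch '[{"offset":[-0.7,3.9,0],"spin":0,"claw":0},{"offset":[-0.7,3.9,0],"spin":0,"claw":0},{"offset":[-0.7,3.9,0],"spin":0,"claw":0},{"offset":[-0.7,3.9,0],"spin":0,"claw":0},{"offset":[-0.7,3.9,0],"spin":0,"claw":0}]'; python3 -m inch '[{"offset":[-0.7,3.9,0],"spin":0,"claw":0},{"offset":[-0.7,3.9,0],"spin":0,"claw":0},{"offset":[-0.7,3.9,0],"spin":0,"claw":0},{"offset":[-0.7,3.9,0],"spin":0,"claw":0},{"offset":[-0.7,3.9,0],"spin":0,"claw":0},{"offset":[-0.7,3.9,0],"spin":0,"claw":0},{"offset":[-0.7,3.9,0],"spin":0,"claw":0}]'
python3 - <<'E'
from h import *
p,d=cap("scene","pics/s5.png");im=cv2.imread("pics/s5.png");cv2.imwrite("pics/s5z.png",cv2.resize(im[100:290,180:380],None,fx=3,fy=3))
E
```

```text
t: 7.0
tcp_pos: [0.6354, -0.0681, 0.1252]
tool_rot: [-1.999, -2.414, 0.006]
wrist_force: [-5.6, -2.4, -3.1]
grip_width: 0.0142
t: 7.88
tcp_pos: [0.6303, -0.0408, 0.1252]
tool_rot: [-1.999, -2.414, 0.007]
wrist_force: [-5.7, -3.8, -2.5]
grip_width: 0.0137
```

View pics/s5z.png

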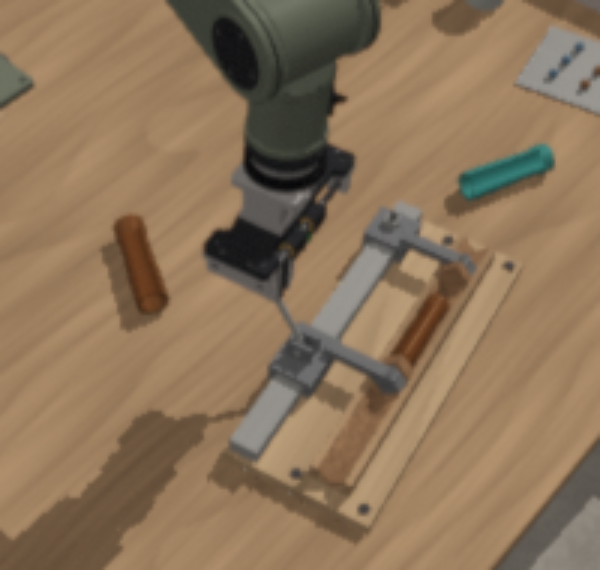

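```bash
python3 -m inch '[{"offset":[-0.7,3.9,0],"spin":0,"claw":0},{"offset":[-0.7,3.9,0],"spin":0,"claw":0},{"offset":[-0.7,3.9,0],"spin":0,"claw":0},{"offset":[-0.7,3.9,0],"spin":0,"claw":0},{"offset":[-0.7,3.9,0],"spin":0,"claw":0}]'
python3 - <<'E'
from h import *
p,d=cap("scene","pics/s6.png");im=cv2.imread("pics/s6.png");cv2.imwrite("pics/s6z.png",cv2.resize(im[150:250,260:380],None,fx=5,fy=5,interpolation=cv2.INTER_CUBIC))
p,d=cap("top","pics/t6.png");im=cv2.imread("pics/t6.png");cv2.imwrite("pics/t6z.png",cv2.resize(im[85:200,140:310],None,fx=4.5,fy=4.5,interpolation=cv2.INTER_CUBIC))
E
```

```text
t: 8.55
tcp_pos: [0.6268, -0.0215, 0.1252]
tool_rot: [-1.999, -2.414, 0.008]
wrist_force: [-6.7, -3.1, -2.4]
grip_width: 0.0137
```

View pics/s6z.png

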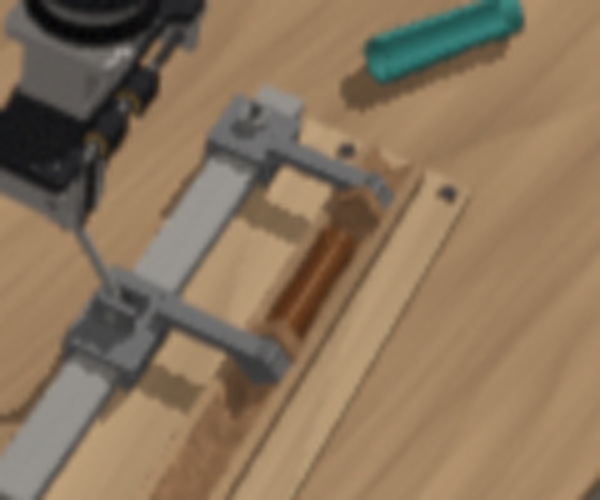

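View pics/t6z.png

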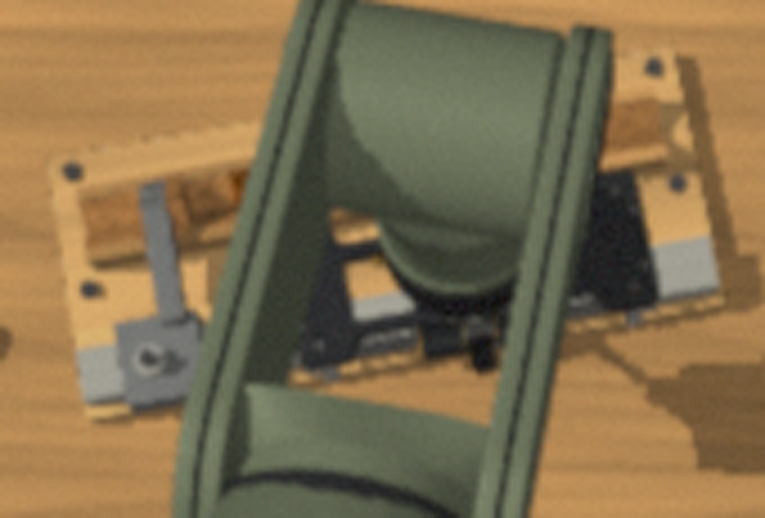

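The pad is now at the neck, at (285,330) in the scene crop. In the top crop the stop's cork ends near column 190 and the neck end is near 240, so about 25–30 mm remain.

```bash
python3 -m inch '[{"offset":[-0.7,3.9,0],"spin":0,"claw":0},{"offset":[-0.7,3.9,0],"spin":0,"claw":0},{"offset":[-0.7,3.9,0],"spin":0,"claw":0},{"offset":[-0.7,3.9,0],"spin":0,"claw":0}]';python3 -m inch '[{"offset":[-0.4,2,0],"spin":0,"claw":0},{"offset":[-0.4,2,0],"spin":0,"claw":0}]'
python3 - <<'E'
from h import *
p,d=cap("scene","pics/s7.png");im=cv2.imread("pics/s7.png");cv2.imwrite("pics/s7z.png",cv2.resize(im[150:250,260:380],None,fx=5,fy=5,interpolation=cv2.INTER_CUBIC))
p,d=cap("top","pics/t7.png");im=cv2.imread("pics/t7.png");cv2.imwrite("pics/t7z.png",cv2.resize(im[100:180,140:240],None,fx=6,fy=6,interpolation=cv2.INTER_CUBIC))
E
```

```text
t: 9.15
tcp_pos: [0.6239, -0.006, 0.1252]
tool_rot: [-1.999, -2.414, 0.008]
wrist_force: [-6.6, -3.6, -3.0]
grip_width: 0.0138
t: 9.4
tcp_pos: [0.6231, -0.0019, 0.1252]
tool_rot: [-1.999, -2.415, 0.008]
wrist_force: [-6.4, -2.6, -2.8]
grip_width: 0.0138
```

View pics/s7z.png

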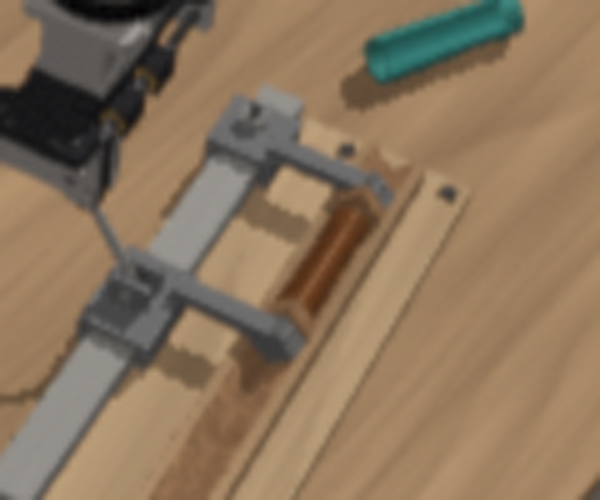

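View pics/t7z.png

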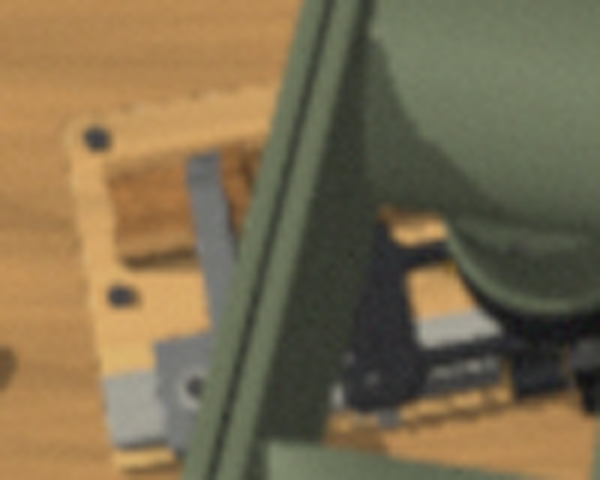

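Nearly home: the neck's lip is by the stop's cork at scene crop (360,205). Switching to fine steps and watching the force.

```bash
cat > f.py <<'E'
from h import *
s=r.read_state();f=np.array(s['wrist_force']);p=np.array(s['tcp_pos']);a=.1833
print("  t %.2f  Fy' %.2f  Fx' %.2f Fz %.2f | y' %.2f mm x' %.2f z %.2f"%(s['t'],-np.sin(a)*f[0]+np.cos(a)*f[1],np.cos(a)*f[0]+np.sin(a)*f[1],f[2],1e3*(-np.sin(a)*p[0]+np.cos(a)*p[1]),1e3*(np.cos(a)*p[0]+np.sin(a)*p[1]),1e3*p[2]))
E
python3 f.py
python3 -m inch '[{"offset":[-0.2,1,0],"spin":0,"claw":0},{"offset":[-0.2,1,0],"spin":0,"claw":0}]' >/dev/null; python3 f.py
python3 -m inch '[{"offset":[-0.2,1,0],"spin":0,"claw":0},{"offset":[-0.2,1,0],"spin":0,"claw":0}]' >/dev/null; python3 f.py
```

```text
t 9.50  Fy' -1.53  Fx' -7.32 Fz -3.06 | y' -115.13 mm x' 612.32 z 125.18
  t 9.75  Fy' -2.21  Fx' -6.34 Fz -2.66 | y' -113.48 mm x' 612.33 z 125.17
  t 10.00  Fy' -1.70  Fx' -6.68 Fz -2.26 | y' -111.43 mm x' 612.32 z 125.17
```

```bash
python3 -m inch '[{"offset":[-0.2,1,0],"spin":0,"claw":0},{"offset":[-0.2,1,0],"spin":0,"claw":0}]' >/dev/null; python3 f.py
python3 -m inch '[{"offset":[-0.2,1,0],"spin":0,"claw":0}]' >/dev/null; python3 f.py
```

```text
t 10.25  Fy' -1.32  Fx' -5.66 Fz -2.79 | y' -109.39 mm x' 612.30 z 125.15
  t 10.38  Fy' -2.58  Fx' -5.86 Fz -3.72 | y' -108.38 mm x' 612.33 z 125.18
```

```bash
python3 -m inch '[{"offset":[-0.2,1,0],"spin":0,"claw":0}]' >/dev/null; python3 f.py
python3 -m inch '[{"offset":[-0.2,1,0],"spin":0,"claw":0}]' >/dev/null; python3 f.py
```

```text
t 10.50  Fy' -2.66  Fx' -6.29 Fz -3.38 | y' -107.39 mm x' 612.34 z 125.18
  t 10.62  Fy' -1.14  Fx' -5.76 Fz -3.11 | y' -106.35 mm x' 612.32 z 125.17
```

```bash
python3 -m inch '[{"offset":[-0.2,1,0],"spin":0,"claw":0},{"offset":[-0.2,1,0],"spin":0,"claw":0}]' >/dev/null; python3 f.py;  python3 - <<'E'
from h import *
p,d=cap("scene","pics/s8.png");im=cv2.imread("pics/s8.png");cv2.imwrite("pics/s8z.png",cv2.resize(im[150:250,260:380],None,fx=5,fy=5,interpolation=cv2.INTER_CUBIC))
E
```

```text
t 10.88  Fy' -3.57  Fx' -5.43 Fz -4.14 | y' -104.80 mm x' 612.35 z 125.21
```

View pics/s8z.png

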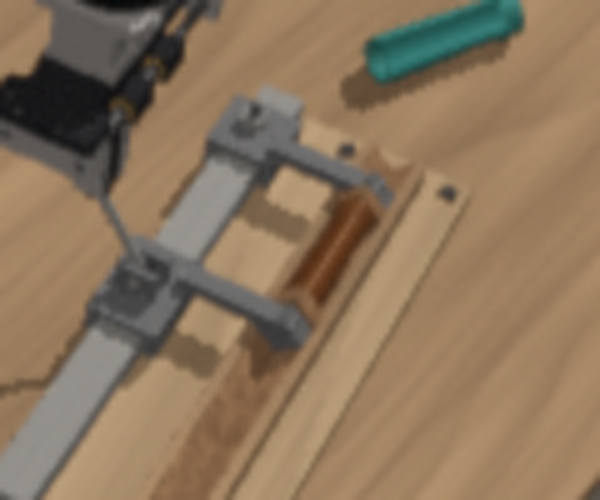

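```bash
python3 -m inch '[{"offset":[0,0,0],"spin":0,"claw":0}]' >/dev/null; python3 f.py
python3 -m inch '[{"offset":[-0.1,0.5,0],"spin":0,"claw":0},{"offset":[0,0,0],"spin":0,"claw":0}]' >/dev/null; python3 f.py
python3 -m inch '[{"offset":[-0.1,0.5,0],"spin":0,"claw":0},{"offset":[0,0,0],"spin":0,"claw":0}]' >/dev/null; python3 f.py
```

```text
t 11.05  Fy' -2.87  Fx' -5.18 Fz -2.84 | y' -104.79 mm x' 612.35 z 125.20
  t 11.30  Fy' -4.42  Fx' -5.64 Fz -4.40 | y' -104.71 mm x' 612.32 z 125.17
  t 11.55  Fy' -5.71  Fx' -5.27 Fz -3.78 | y' -104.59 mm x' 612.34 z 125.19
```

The neck is home: the force now rises with each step while the tool hardly advances, and the arm gives about 3 N/mm. I'll build up to about 11–12 N of push.

```bash
python3 -m inch '[{"offset":[-0.1,0.5,0],"spin":0,"claw":0},{"offset":[-0.1,0.5,0],"spin":0,"claw":0},{"offset":[0,0,0],"spin":0,"claw":0}]' 20 >/dev/null; python3 f.py
python3 -m inch '[{"offset":[-0.1,0.6,0],"spin":0,"claw":0},{"offset":[0,0,0],"spin":0,"claw":0}]' >/dev/null; python3 f.py;python3 -m inch '[{"offset":[0,0,0],"spin":0,"claw":0}]' >/dev/null; python3 f.py
```

```text
t 11.93  Fy' -6.34  Fx' -5.88 Fz -4.18 | y' -104.34 mm x' 612.34 z 125.21
  t 12.18  Fy' -6.95  Fx' -5.81 Fz -4.59 | y' -104.18 mm x' 612.31 z 125.17
  t 12.30  Fy' -6.85  Fx' -5.32 Fz -2.84 | y' -104.20 mm x' 612.31 z 125.18
```

```bash
python3 -m inch '[{"offset":[-0.1,0.7,0],"spin":0,"claw":0},{"offset":[-0.1,0.7,0],"spin":0,"claw":0},{"offset":[0,0,0],"spin":0,"claw":0}]' >/dev/null; python3 f.py
python3 -m inch '[{"offset":[-0.1,0.6,0],"spin":0,"claw":0},{"offset":[-0.1,0.6,0],"spin":0,"claw":0},{"offset":[0,0,0],"spin":0,"claw":0}]' >/dev/null; python3 f.py;python3 -m inch '[{"offset":[0,0,0],"spin":0,"claw":0}]' >/dev/null; python3 f.py
```

```text
t 12.68  Fy' -9.44  Fx' -6.38 Fz -4.82 | y' -103.82 mm x' 612.34 z 125.22
  t 13.05  Fy' -11.98  Fx' -5.79 Fz -5.22 | y' -103.53 mm x' 612.35 z 125.22
  t 13.18  Fy' -12.26  Fx' -5.92 Fz -4.44 | y' -103.57 mm x' 612.35 z 125.24
```

The push reads 12 N, less about 2 N of friction. The pad has given 1.2 mm, which also means about 10 N. Now I'll throw the lever down along the arc while keeping this push.

```bash
python3 -m inch '[{"offset":[-3,-0.55,-1.3],"spin":0,"claw":0},{"offset":[-2.9,-0.55,-1.4],"spin":0,"claw":0},{"offset":[-2.9,-0.5,-1.5],"spin":0,"claw":0},{"offset":[-2.9,-0.5,-1.5],"spin":0,"claw":0}]' >/dev/null; python3 f.py
python3 -m inch '[{"offset":[-2.8,-0.5,-1.8],"spin":0,"claw":0},{"offset":[-2.7,-0.5,-1.8],"spin":0,"claw":0}]' >/dev/null; python3 f.py
```

```text
t 13.68  Fy' -9.25  Fx' 10.21 Fz -4.66 | y' -103.67 mm x' 610.42 z 124.30
  t 13.93  Fy' -8.24  Fx' 9.77 Fz 0.58 | y' -103.80 mm x' 606.64 z 122.42
```

```bash
python3 -m inch '[{"offset":[-0.3,1.4,0],"spin":0,"claw":0},{"offset":[0,0,0],"spin":0,"claw":0}]' >/dev/null; python3 f.py
python3 -m inch '[{"offset":[-0.1,0.5,0],"spin":0,"claw":0},{"offset":[0,0,0],"spin":0,"claw":0}]' >/dev/null; python3 f.py
```

```text
t 14.18  Fy' -11.18  Fx' 9.69 Fz -1.81 | y' -103.53 mm x' 606.23 z 122.23
  t 14.43  Fy' -12.03  Fx' 9.20 Fz -2.06 | y' -103.51 mm x' 606.23 z 122.26
```

```bash
python3 -m inch '[{"offset":[-2.7,-0.4,-1.9],"spin":0,"claw":0},{"offset":[-2.6,-0.4,-2],"spin":0,"claw":0}]' >/dev/null; python3 f.py
python3 -m inch '[{"offset":[-2.5,-0.4,-2.1],"spin":0,"claw":0},{"offset":[-2.5,-0.4,-2.2],"spin":0,"claw":0}]' >/dev/null; python3 f.py
python3 -m inch '[{"offset":[0,0,0],"spin":0,"claw":0}]' >/dev/null; python3 f.py
```

```text
t 14.68  Fy' -11.83  Fx' 7.39 Fz 3.85 | y' -103.52 mm x' 601.54 z 119.61
  t 14.93  Fy' -12.82  Fx' 5.01 Fz 6.46 | y' -103.49 mm x' 596.14 z 115.97
  t 15.05  Fy' -12.62  Fx' 5.43 Fz 5.47 | y' -103.48 mm x' 595.60 z 115.59
```

```bash
python3 -m inch '[{"offset":[-2.4,-0.4,-2.3],"spin":0,"claw":0},{"offset":[-2.3,-0.4,-2.4],"spin":0,"claw":0},{"offset":[-2.2,-0.4,-2.5],"spin":0,"claw":0}]' >/dev/null; python3 f.py
python3 -m inch '[{"offset":[-2.1,-0.4,-2.6],"spin":0,"claw":0},{"offset":[-2,-0.4,-2.6],"spin":0,"claw":0},{"offset":[-2,-0.4,-2.7],"spin":0,"claw":0}]' >/dev/null; python3 f.py
python3 -m inch '[{"offset":[-1.8,-0.35,-2.8],"spin":0,"claw":0},{"offset":[-1.8,-0.35,-2.8],"spin":0,"claw":0},{"offset":[-1.6,-0.3,-2.9],"spin":0,"claw":0}]' >/dev/null; python3 f.py
```

```text
t 15.43  Fy' -11.79  Fx' 2.30 Fz 9.94 | y' -103.52 mm x' 588.39 z 109.10
  t 15.80  Fy' -12.29  Fx' 1.94 Fz 10.65 | y' -103.49 mm x' 581.68 z 101.06
  t 16.18  Fy' -12.79  Fx' 0.19 Fz 11.01 | y' -103.51 mm x' 576.11 z 92.33
```

```bash
python3 -m inch '[{"offset":[-2.3,-0.4,-3.8],"spin":0,"claw":0},{"offset":[-2.1,-0.4,-3.9],"spin":0,"claw":0},{"offset":[-1.9,-0.35,-4],"spin":0,"claw":0}]' >/dev/null; python3 f.py
python3 -m inch '[{"offset":[-1.7,-0.3,-4],"spin":0,"claw":0},{"offset":[-1.5,-0.3,-4.1],"spin":0,"claw":0},{"offset":[-1.3,-0.25,-4.2],"spin":0,"claw":0}]' >/dev/null; python3 f.py
python3 -m inch '[{"offset":[-1.1,-0.2,-4.2],"spin":0,"claw":0},{"offset":[-0.9,-0.15,-4.3],"spin":0,"claw":0},{"offset":[-0.7,-0.1,-4.3],"spin":0,"claw":0}]' >/dev/null; python3 f.py
```

```text
t 16.55  Fy' -11.78  Fx' 0.85 Fz 10.54 | y' -103.50 mm x' 570.25 z 80.58
  t 16.93  Fy' -12.71  Fx' 1.16 Fz 11.27 | y' -103.51 mm x' 565.91 z 68.19
  t 17.30  Fy' -12.21  Fx' 0.99 Fz 11.11 | y' -103.51 mm x' 563.23 z 55.30
```

```bash
python3 -m inch '[{"offset":[-0.5,-0.1,-4.4],"spin":0,"claw":0},{"offset":[-0.3,0,-4.4],"spin":0,"claw":0}]' >/dev/null; python3 f.py
python3 -m inch '[{"offset":[0,0,-2],"spin":0,"claw":0},{"offset":[0,0,-2],"spin":0,"claw":0}]' >/dev/null; python3 f.py
python3 -m inch '[{"offset":[0,0,-1.5],"spin":0,"claw":0},{"offset":[0,0,0],"spin":0,"claw":0}]' >/dev/null; python3 f.py
```

```text
t 17.55  Fy' -12.14  Fx' -0.15 Fz 11.03 | y' -103.54 mm x' 562.43 z 46.44
  t 17.80  Fy' -9.77  Fx' -6.62 Fz 28.61 | y' -103.59 mm x' 562.53 z 44.64
  t 18.05  Fy' -10.03  Fx' -5.90 Fz 28.11 | y' -103.60 mm x' 562.85 z 44.06
```

The lever is on its bottom stop: Fz jumped to 28 N with the tool at its starting height. I'll unload the arm, open the fingers and lift away.

```bash
python3 -m inch '[{"offset":[0.3,-1.5,2.5],"spin":0,"claw":0},{"offset":[0.3,-1.5,0.5],"spin":0,"claw":0},{"offset":[0,0,0],"spin":0,"claw":0}]' >/dev/null; python3 f.py
python3 -m inch '[{"offset":[0.2,-1,1],"spin":0,"claw":0},{"offset":[0,0,0],"spin":0,"claw":0}]' >/dev/null; python3 f.py
```

```text
t 18.43  Fy' -4.94  Fx' 1.71 Fz 13.83 | y' -103.75 mm x' 562.79 z 44.37
  t 18.68  Fy' -2.97  Fx' 3.74 Fz 9.70 | y' -103.79 mm x' 562.76 z 44.42
```

```bash
python3 -m inch '[{"offset":[0.2,-1,1],"spin":0,"claw":0.2},{"offset":[0,0,0],"spin":0,"claw":0.4},{"offset":[0,0,0],"spin":0,"claw":0.5},{"offset":[0,0,0],"spin":0,"claw":0.5}]'; python3 f.py
python3 -m inch '[{"offset":[0,0,20],"spin":0,"claw":0.5},{"offset":[0,0,40],"spin":0,"claw":0.5},{"offset":[0,0,40],"spin":0,"claw":0.5},{"offset":[-30,0,40],"spin":0,"claw":0.5},{"offset":[-50,-30,0],"spin":0,"claw":0.5},{"offset":[-50,-30,0],"spin":0,"claw":0.5},{"offset":[-50,-30,0],"spin":0,"claw":0.5},{"offset":[0,-50,0],"spin":0,"claw":0.5},{"offset":[0,-50,0],"spin":0,"claw":0.5},{"offset":[0,-50,0],"spin":0,"claw":0.5},{"offset":[0,0,0],"spin":0,"claw":0.5}]'
python3 - <<'E'
from h import *
p,d=cap("scene","pics/s9.png");im=cv2.imread("pics/s9.png");cv2.imwrite("pics/s9z.png",cv2.resize(im[150:250,240:380],None,fx=5,fy=5,interpolation=cv2.INTER_CUBIC))
p,d=cap("top","pics/t9.png");im=cv2.imread("pics/t9.png");cv2.imwrite("pics/t9z.png",cv2.resize(im[85:200,140:310],None,fx=4.5,fy=4.5,interpolation=cv2.INTER_CUBIC))
np.save("topd9.npy",d)
for q in("lever_grip","lever_hinge","neck","pad"):
    for o in r.spot_point("top",q)[:2]: print(q,o["conf"],o["uv"],pw("top",o["uv"],d=d))
E
```

```text
t: 19.18
tcp_pos: [0.5636, 0.0002, 0.0382]
tool_rot: [-2.003, -2.418, 0.001]
wrist_force: [-0.0, 0.4, 0.2]
grip_width: 0.0448
  t 19.18  Fy' 0.35  Fx' 0.04 Fz 0.17 | y' -102.55 mm x' 554.16 z 38.22
t: 20.55
tcp_pos: [0.3839, -0.2429, 0.1787]
tool_rot: [2.01, 2.415, -0.0]
wrist_force: [-0.4, 0.5, 0.5]
grip_width: 0.0468
lever_grip 0.44 [238.7, 183.5] [0.57387551 0.00085905 0.07006495]
lever_hinge 0.53 [235.1, 154.5] [0.65146376 0.0109952  0.07085397]
neck 0.93 [105.4, 150.6] [0.67028498 0.3681028  0.03861638]
neck 0.84 [196.0, 127.2] [0.72999782 0.11827383 0.05901083]
pad 0.6 [195.8, 124.5] [0.73810619 0.11928197 0.05731282]
pad 0.44 [211.0, 122.4] [0.74197344 0.07736488 0.06349199]
```

View pics/s9z.png

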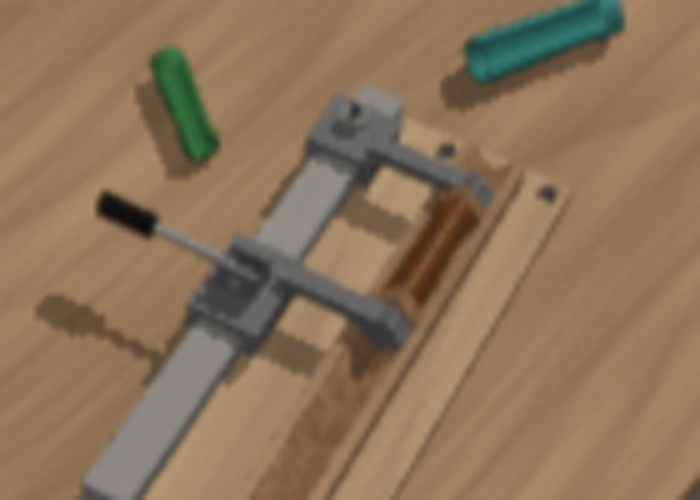

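View pics/t9z.png

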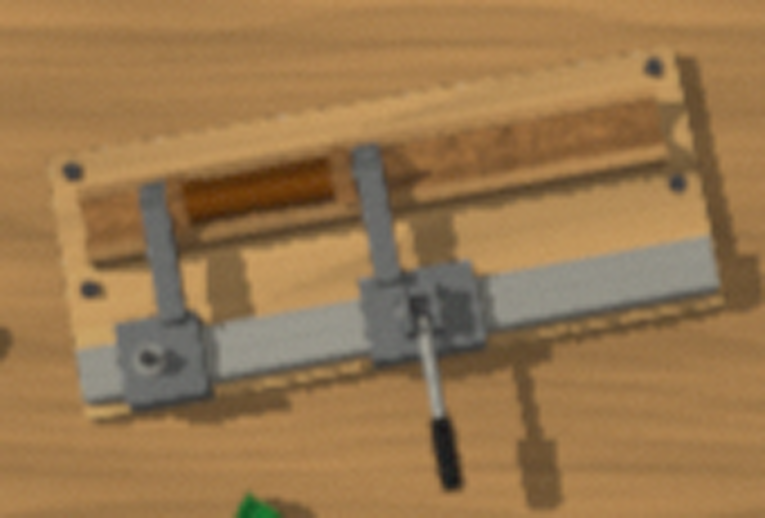

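The neck sits between the two cork pads, from top crop (180,200) to (335,180), and the lever is down. I'll check the handle height against the start, where it was fully down.

Run:
```python
from h import *
m=r.camera_model("top");K=np.array(m["camera_matrix"]);T=np.array(m["pose"])
a=.1833
for f,df in(("pics/top0.png","topd.npy"),("pics/t9.png","topd9.npy")):
    im=cv2.imread(f).astype(int)[85:200,140:310].reshape(-1,3); d=np.load(df)[85:200,140:310].ravel()
    v,u=np.mgrid[85:200,140:310]
    W=(T[:3,:3]@(np.linalg.inv(K)@np.stack([u.ravel(),v.ravel(),np.ones(u.size)])*d)).T+T[:3,3]
    q=W[:,0]*np.cos(a)+W[:,1]*np.sin(a)
    k=(im.max(1)<50)&(W[:,2]>.045)&(q<.60); H=W[k]
    print(f,k.sum(),np.median(H,0),"slope z per x'",np.polyfit(q[k],H[:,2],1)[0])
    if f[-6:]=="t9.png":pass
s=r.read_state();print(s['t'],s['wrist_force'])
```

```text
pics/top0.png 51 [ 0.58843253 -0.09677185  0.07037548] slope z per x' -0.032497531897026095
pics/t9.png 45 [5.69562632e-01 7.38719674e-05 6.98598653e-02] slope z per x' 0.00482132628816936
20.85 [-0.54830019  0.87581159 -0.16325456]
```

```bash
python3 -c "
from plant import r
print(r.sign_off())"
```

```text
the job is handed in; nothing more can be done
None
```

The neck is gripped against the end stop with the lever locked down, and I handed the job in at about 21 s of the 58 s allowed. No verdict is reported on hand-in.

**What I did:** I pinched the lever handle and lifted it to about 1.15 rad. I slid the jaw about 100 mm until the neck met the stop, then built the push up to 12 N at the wrist. With that push held, I swung the lever down onto its bottom stop, let go and backed the arm off.

**Last checks:**
- **Grip pressure:** about 10 N when the brake took hold, from two estimates that agree: the 12 N push less about 2 N of sliding friction, and about 1.2 mm of pad give. It was not measured again after release. The tool moved back about 0.3 mm while I unloaded the arm; if all of that were jaw slip rather than finger give, the grip would still be about 7–8 N.
- **Lever:** fully down. The handle is level and within 0.5 mm of its starting height (69.9 mm now, 70.4 mm before).
- **Neck:** pictures show it lying in the V between the two cork pads. I did not measure its position across the V or its angle.
- **Arm:** clear of everything, with wrist force near zero. I never moved near the tweezers rest or the reamer and passed well above the crucible, but I did not measure their positions again.

The network's point estimates disagreed by up to 14 mm on the handle. I used the depth-based handle position instead, and the grip confirmed it.

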